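# Hang the keyhole pattern on the sloping easel

### The job

Hang the plywood pattern plate that has the keyhole slot on the stud of the sloping easel: fit the large end of its keyhole over the stud's head with the narrow slot pointing up the slope, lay the plate flat on the panel, slide it fully down until the stud sits at the closed end of the narrow slot, and let go with the plate hanging straight. Leave the other plate and the other things on the bench where they are.

Things in the scene. Friction and masses are not known exactly. Their poses are not given: they have to be found in the camera images.
- plate_grip (a point): Centre of the handle of the keyhole pattern: a loose plywood plate, 180 (x) x 150 (y) x 8 mm, 0.14-0.28 kg, upper (+x) corners cut off by 25 mm, lying handle up. Handle: wooden block 60 (x) x 22 (y) x 36 mm high; this point is 18 mm above the plate's top face, 26 mm above its underside. z out of the top face. The plate reaches 75 mm to -x, 105 mm to +x, 75 mm to each side of this point.
- key_large (a point): Centre of the large end of the keyhole, on the plate's underside, 53 mm to +x of plate_grip; axes of the plate. The large end is an octagonal through opening, 28 mm across flats. From it a slot 12 mm wide runs 22 mm on towards +x, to its closed end.
- key_end (a point): Where the stud's axis comes to lie when the stud is hard against the closed end of the narrow slot: on the plate's underside, 85 mm to +x of plate_grip, 32 mm beyond key_large; axes of the plate.
- stud (a point): Foot of the steel stud, on its axis in the face of the easel's panel. Axes are the panel's: x straight up the slope, y level, z out of the panel along the stud. Neck 8 mm diameter, 12 mm long; head 18 mm diameter, 5 mm thick, its top 17 mm off the panel.
- panel_mid (a point): Middle of the face of the easel's white panel, 70 mm down the slope from the stud, 75 mm above the bench; axes as the stud's. Panel 240 mm (x, up the slope) x 210 mm, sloping 25 degrees from level, its low edge roughly towards the robot. The easel is fixed to the bench.
- blank_grip (a point): Centre of the handle (the same block: 60 x 22 x 36 mm, 26 mm above the plate's underside) of the other plywood plate, loose, 180 x 150 x 8 mm, with square corners and only a small round hole instead of a keyhole. To be left alone.
- tin: Closed aluminium tin, 84 mm diameter, 100 mm high, loose, origin at the centre of its underside. To be left alone.
- driver: Screwdriver lying loose on the bench, some 200 mm long. To be left alone.
Things that resemble listed ones, but are neither listed nor needed, are in the scene too. Leave any blue or red look-alike of the part that bears plate_grip alone.

How it is judged:
By the outcome, as a careful person would: the job done as asked, in the order asked, and still so for the second after the job is handed in, with the robot touching nothing.
It also fails if it takes over 45 s, if anything falls off the work surface, if the arm or the gripper's body presses on something with over 40 N, if the wrist force passes 120 N, or if a joint passes its speed limit or range.

### The arm

A 6-joint arm with a two-finger parallel gripper is mounted at the origin on the work surface. World frame = base frame: x ahead of the robot, y to its left, z up, the work surface at z = 0. Lengths are in m, angles in rad, forces in N, time in s.
With the tool pointing down it reaches from about 0.35 to 0.975 m from the base axis. Payload 4.9 kg.
Tool frame: the origin (TCP) lies on the centre line of the jaws, within the pads' length; the fingertips stand 17 mm ahead of it and the grasp point (between the pads) lies 2 mm behind it; z points along the fingers, y is the line along which they close (so a half turn about z gives the same grasp; the last joint's range is limited). The gripper opens to 85 mm and grips with 20 to 120 N. Pads are 22 mm wide; open, the fingers measure 114 mm over their backs; the gripper's body (76 mm by 85 mm) begins 54 mm behind the grasp point. The pads swing forward as they close: fully open they stand 13 mm farther back than shut.
Start: joints at [-1.41, 0.053, 1.613, -0, 1.476, -0.119], TCP at [0.173, -0.601, 0.248] pointing down, gripper open.
Joint ranges: [-3.01, 3.01], [-1.01, 2.22], [0.06, 2.58], [-1.02, 4.17], [0.09, 2.62], [-3.14, 3.14]. Speed limits (rad/s): [2.57, 2.57, 3.14, 3.14, 3.14, 3.14].

### API

Orientations are given as a 3x3 rotation matrix whose columns are the frame's x, y, z axes.
In Python, from plant import get_obs, read_camera, hand_in gives the robot as it stands.
- The arm moves only by the tool play_rows, never from a script. Its arguments are lists of equal length, an entry for each row: "offset": the shift along the tool's x, y, z in m, a list of three; "dr": the turn, a rotation vector about the tool's x, y, z in rad, a list of three; "hand": the opening in per cent of the stroke, from 0 (shut) to 100 (fully open). In form: {"offset": [[x, y, z], ...], "dr": [[ax, ay, az], ...], "hand": [hand, ...]}. A call has 1 to 20 rows; each row shifts and turns the commanded pose from where the row before left it, along the tool's axes as they then stand; what a row does not reach is not made up. A row lasts 1/10 s, in which the tool goes at most 50 mm and 8.59 degrees, less where a joint would pass 70% of its speed; a pose out of reach is approached as far as the arm can. A call with a gripper value outside its range is refused whole. The fingers move at their own pace and stop on an object; "newtons" is the grip in N (left out, the last holds). Time passes only in rows, so rows that do not move let the fingers close. It gives the time, the measured TCP pose, the force, the opening and the grip force at its end, in the units of the state.
- get_obs(): the state, without advancing time (a new reading comes with each control period).
- read_camera(name): name is "scene" or "top" or "wrist"; returns a dict with "frame" (480x640x3 uint8, red, green, blue), "range_z" (480x640 float32, m along the optical axis (not along the pixel's ray), 0 where there is no reading), "intrinsics" (3x3 intrinsics, pixels), "R" (3x3) and "t" (3): a world point X has camera coordinates R X + t. Camera axes: x right, y down, z forward; pixel columns grow to the right and rows downward; lengths in m; the calibration is good to about 2 mm. The wrist camera is an equidistant fisheye: a pixel r from the principal point sees the ray r / f radians off the axis. A picture is of the moment at which its call begins.
- hand_in(): hands the job in; it is judged then, once.
The state is a dict: "t": time; "joint_positions": joint angles; "joint_velocities": joint speeds; "tau": joint torques, N m; "position": TCP position; "tool_rot": TCP orientation; "force": force on the tool from outside, world axes, zero at the start; "moment": the same for the moment, N m; "width": opening from 0.0 (shut) to 1.0 (fully open); "grip_force": force on a finger pad.
Only numpy, scipy, OpenCV 4.12 (cv2) and the standard library are available. Lean on these libraries where they do the work, as an engineer would, in place of code of your own. Each camera call takes 0.05 s, during which the arm holds its last target. There are 200 camera calls.

## Working session

There is one attempt and no reset: what is moved stays moved. The work goes in short steps, Python scripts to look and compute and a tool call to move; the robot and the scene stay as the last step left them, time stands still between calls to the robot, and variables do not carry over. Pictures are saved under pics/ and viewed, at most 10 in all, crops included, and the job is handed in when it is done.

Besides the shell and the picture viewer there is one more tool, called after ">>>" by a JSON object that holds its "api" and its "payload", one argument or row to a line. play_rows: Moves the arm, as the interface text tells. Its arguments: {"type":"object","properties":{"offset":{"type":"array","items":{"type":"array","items":{"type":"number"}}},"dr":{"type":"array","items":{"type":"array","items":{"type":"number"}}},"hand":{"type":"array","items":{"type":"number"}},"newtons":{"type":"number"}},"required":["offset","dr","hand"]}

```bash
ls; mkdir -p pics
python3 - <<'E'
from plant import *
import cv2,numpy as np
for n in("scene","top"):
    c=read_camera(n);cv2.imwrite(f"pics/{n}.png",c["frame"][:,:,::-1]);np.savez(f"{n}.npz",**c)
    print(n,c["intrinsics"].round(1).tolist(),(-c["R"].T@c["t"]).round(3),c["R"].round(3).tolist())
E
```

```text
pics
scene [[597.8, 0.0, 323.0], [0.0, 597.8, 235.3], [0.0, 0.0, 1.0]] [1.386 0.115 1.205] [[-0.05, 0.999, 0.005], [0.788, 0.043, -0.614], [-0.614, -0.027, -0.789]]
top [[604.5, 0.0, 313.7], [0.0, 604.5, 247.8], [0.0, 0.0, 1.0]] [0.269 0.098 1.617] [[-0.018, -1.0, 0.005], [-0.985, 0.017, -0.172], [0.172, -0.008, -0.985]]
```

View pics/scene.png

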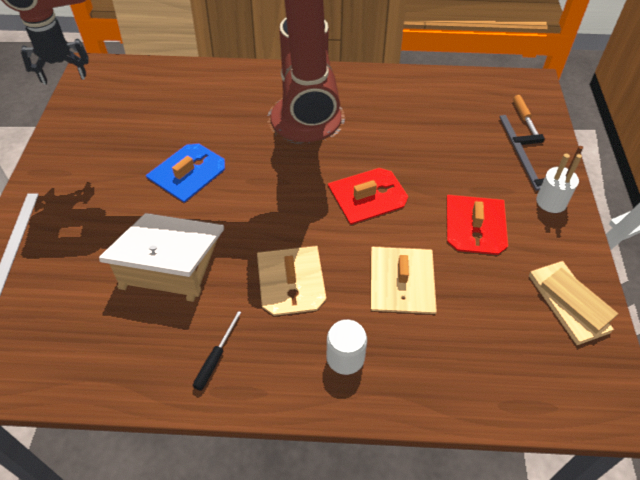

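View pics/top.png

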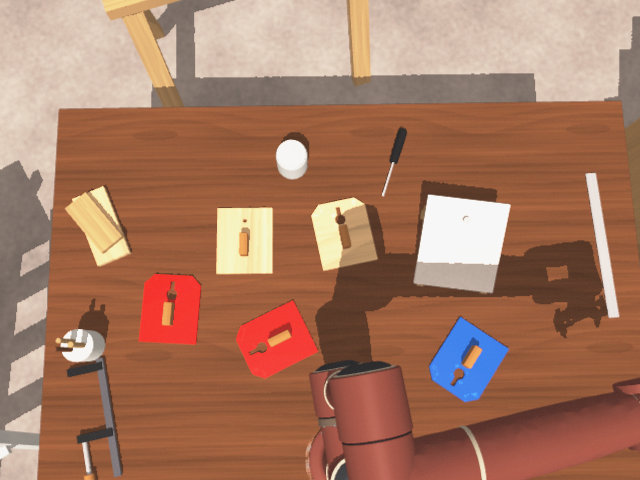

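The target is the plywood plate with cut corners and a keyhole, at top (344,235) and scene (292,280). Look-alikes:
- blank plywood plate: top (244,241)
- red plates: top (170,308) and (277,340)
- blue plate: top (468,360)

The easel stud is at top (466,218). Next I measure, with one close crop to check the choice.

```bash
cat > h.py <<'E'
import numpy as np,cv2
def load(n): return dict(np.load(n+".npz"))
def cloud(c):
    z=c["range_z"];v,u=np.mgrid[:480,:640];K=c["intrinsics"]
    P=np.stack([(u-K[0,2])/K[0,0]*z,(v-K[1,2])/K[1,1]*z,z],-1)
    return (P-c["t"])@c["R"]
def ray(c,uv,z=None,n=None,d=None):
    K=c["intrinsics"];r=np.array([(uv[0]-K[0,2])/K[0,0],(uv[1]-K[1,2])/K[1,1],1])@c["R"];o=-c["R"].T@c["t"]
    if n is None:n=np.array([0,0,1.]);d=z
    return o+r*(d-n@o)/(n@r)
def plane(P):
    m=P.mean(0);n=np.linalg.svd(P-m,full_matrices=False)[2][2];n*=np.sign(n[2]);return m,n
E
python3 - <<'E'
from h import *
def win(shape,b):
    m=np.zeros(shape,bool);m[b[1]:b[3],b[0]:b[2]]=1;return m
W={"top":dict(pl=(305,190,385,275),ea=(405,185,520,305)),"scene":dict(pl=(250,240,332,320),ea=(95,205,232,275))}
for n in W:
    c=load(n);P=cloud(c);hsv=cv2.cvtColor(c["frame"],cv2.COLOR_RGB2HSV);H,S,V=[hsv[...,i].astype(int) for i in range(3)]
    print(n,"median bench z",np.median(P[440:470,150:250,2]) if n=="scene" else np.median(P[120:140,100:250,2]))
    # plate: height
    w=win(H.shape,W[n]["pl"])
    top=w&(P[...,2]>.003)&(P[...,2]<.016);hd=w&(P[...,2]>.036)&(P[...,2]<.055)
    print(" plate top px",top.sum(),"z",np.median(P[top][:,2]).round(4),"handle px",hd.sum(),"z",np.median(P[hd][:,2]).round(4))
    r=cv2.minAreaRect(P[hd][:,:2].astype(np.float32)*1000);print(" handle rect mm",r)
    al=w&(P[...,2]>.003)
    print(" plate rect",cv2.minAreaRect(P[al][:,:2].astype(np.float32)*1000))
    # colour handle
    om=w&(H<14)&(S>150)&(V>110)&hd
    # easel
    w=win(H.shape,W[n]["ea"])&(S<40)&(P[...,2]>.015)&(P[...,2]<.16)
    m,nn=plane(P[w])
    for _ in range(3):
        q=w&(abs((P-m)@nn)<.004);m,nn=plane(P[q])
    print(" easel n",nn.round(4),"tilt",np.degrees(np.arccos(nn[2])).round(2),"yaw",np.degrees(np.arctan2(-nn[1],-nn[0])).round(2),"px",q.sum())
    up=np.array([0,0,1])-nn*nn[2];up/=np.linalg.norm(up);y=np.cross(nn,up)
    B=np.stack([up,y],1);L=((P[q]-m)@B*1000).astype(np.float32);r=cv2.minAreaRect(L)
    bp=cv2.boxPoints(r);print(" rect",r);cen=m+B@(np.array(r[0])/1000);print(" panel_mid",cen.round(4),"stud by rect",(cen+up*.07).round(4),"up",up.round(4))
    hh=(P-m)@nn;s=win(H.shape,W[n]["ea"])&(hh>.009)&(hh<.025)&(np.linalg.norm((P-cen-up*.07),axis=-1)<.05)
    if s.sum():print(" stud px",s.sum(),"mean",np.argwhere(s).mean(0)[::-1],"hh",np.median(hh[s]), "foot",(P[s].mean(0)-nn*hh[s].mean()).round(4))
c=load("top");a=cv2.resize(c["frame"][190:280,300:390],None,fx=4,fy=4,interpolation=2)
b=cv2.resize(load("scene")["frame"][235:325,245:335],None,fx=4,fy=4,interpolation=2)
e=cv2.resize(c["frame"][200:240,445:485],(360,360),interpolation=2)
cv2.imwrite("pics/crop.png",cv2.resize(np.hstack([a,b,e]),None,fx=.74,fy=.74)[:,:,::-1])
E
```

```text
top median bench z -0.0002878574305132661
 plate top px 3423 z 0.0074 handle px 186 z 0.0428
 handle rect mm ((577.006591796875, 2.617412567138672), (61.404964447021484, 22.79570960998535), 11.87022876739502)
 plate rect ((489.159912109375, 0.5576858520507812), (217.38272094726562, 444.07415771484375), 89.11784362792969)
 easel n [-0.4185  0.0571  0.9064] tilt 24.98 yaw -7.77 px 4794
 rect ((-12.712051391601562, -1.53900146484375), (210.45814514160156, 238.7335662841797), 89.67424011230469)
 panel_mid [ 0.5415 -0.2962  0.0745] stud by rect [ 0.6044 -0.3047  0.1041] up [ 0.8981 -0.1225  0.4223]
 stud px 40 mean [466.575 219.375] hh 0.01686738416130366 foot [ 0.6042 -0.3049  0.104 ]
scene median bench z -0.749445744344972
 plate top px 3894 z 0.0083 handle px 208 z 0.0438
 handle rect mm ((578.6587524414062, -0.5072669982910156), (62.800010681152344, 21.835430145263672), 11.571676254272461)
 plate rect ((929.953369140625, 13.456626892089844), (920.9699096679688, 204.4208221435547), 2.617539405822754)
 easel n [-0.4174  0.0586  0.9068] tilt 24.93 yaw -7.99 px 4439
 rect ((-12.077545166015625, -2.1801528930664062), (212.44488525390625, 250.7415008544922), 89.99491119384766)
 panel_mid [ 0.5415 -0.2985  0.0761] stud by rect [ 0.6043 -0.3074  0.1056] up [ 0.898  -0.126   0.4215]
 stud px 37 mean [152.08108108 247.94594595] hh 0.016722561658025832 foot [ 0.6061 -0.3069  0.1064]
```

View pics/crop.png

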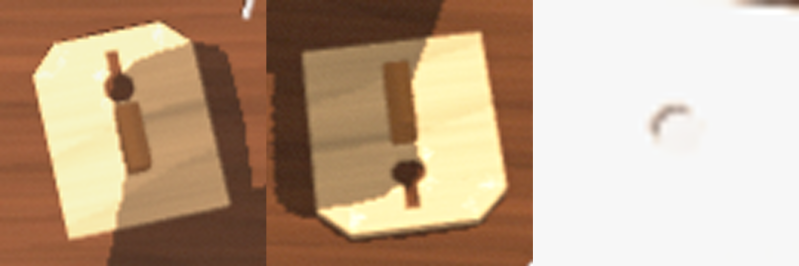

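The crop confirms the keyhole and cut corners at this plate. Its +x points away from the robot, at a yaw of about +11.7°. The panel's up-slope direction is at about -7.9°. Next I work out the reach moves.

```bash
cat >> h.py <<'E'
from scipy.spatial.transform import Rotation as Ro
def rel(o,p,R):
    Rt=np.array(o["tool_rot"]);return (Rt.T@(np.array(p)-o["position"])).round(4),Ro.from_matrix(Rt.T@R).as_rotvec().round(4)
def toolR(xp,zp,s): # tool z = -normal, tool x = s*plate x
    x=np.array(xp)*s;z=-np.array(zp);return np.stack([x,np.cross(z,x),z],1)
E
python3 - <<'E'
from h import *
from plant import *
o=get_obs();print(np.array(o["tool_rot"]).round(3),o["position"],o["force"],o["width"])
a=np.radians(11.7);x=[np.cos(a),np.sin(a),0]
for s in(1,-1):
    print(s,rel(o,[.578,.001,.13],toolR(x,[0,0,1],s)))
E
```

```text
[[ 0.961  0.276 -0.   ]
 [ 0.276 -0.961  0.002]
 [ 0.    -0.002 -1.   ]] [ 0.17251987 -0.60014226  0.24714888] [-1.0346408  -0.26252158  0.18996207] 1.0001326780860695
1 (array([ 0.5557, -0.4655,  0.1181]), array([-0.0019, -0.0001,  0.0756]))
-1 (array([ 0.5557, -0.4655,  0.1181]), array([ 2.000e-04, -2.900e-03, -3.066e+00]))
```

>>> {"api": "play_rows", "payload": {
  "offset": [
    [0.0278,-0.0233,0],
    [0.0278,-0.0233,0],
    [0.0278,-0.0233,0],
    [0.0278,-0.0233,0],
    [0.0278,-0.0233,0],
    [0.0278,-0.0233,0],
    [0.0278,-0.0233,0],
    [0.0278,-0.0233,0],
    [0.0278,-0.0233,0],
    [0.0278,-0.0233,0],
    [0.0278,-0.0233,0],
    [0.0278,-0.0233,0],
    [0.0278,-0.0233,0],
    [0.0278,-0.0233,0],
    [0.0278,-0.0233,0],
    [0.0278,-0.0233,0],
    [0.0278,-0.0233,0],
    [0.0278,-0.0233,0],
    [0.0278,-0.0233,0],
    [0.0278,-0.0233,0]
  ],
  "dr": [
    [0,0,0],
    [0,0,0],
    [0,0,0],
    [0,0,0],
    [0,0,0],
    [0,0,0],
    [0,0,0],
    [0,0,0],
    [0,0,0],
    [0,0,0],
    [0,0,0],
    [0,0,0],
    [0,0,0],
    [0,0,0],
    [0,0,0],
    [0,0,0],
    [0,0,0],
    [0,0,0],
    [0,0,0],
    [0,0,0]
  ],
  "hand": [100,100,100,100,100,100,100,100,100,100,100,100,100,100,100,100,100,100,100,100]
}}

```text
t: 2.1
position: [0.5787, 0.0022, 0.2477]
tool_rot: [[0.961, 0.276, -0.001], [0.276, -0.961, -0.0], [-0.001, -0.0, -1.0]]
force: [1.0, -0.8, 0.7]
width: 0.999
grip_force: 0.0
```

>>> {"api": "play_rows", "payload": {
  "offset": [
    [0,0,0.03],
    [0,0,0.03],
    [0,0,0.03],
    [0,0,0.028],
    [0,0,0],
    [0,0,0]
  ],
  "dr": [
    [0,0,0.04],
    [0,0,0.036],
    [0,0,0],
    [0,0,0],
    [0,0,0],
    [0,0,0]
  ],
  "hand": [70,70,70,70,70,70]
}}

```text
t: 2.7
position: [0.5779, 0.0008, 0.13]
tool_rot: [[0.979, 0.202, -0.001], [0.202, -0.979, 0.0], [-0.001, -0.0, -1.0]]
force: [-0.1, 0.8, 0.6]
width: 0.702
grip_force: 0.0
```

Run:
```python
from h import *
from plant import *
o=get_obs();c=read_camera("wrist");np.savez("wrist.npz",**c);cv2.imwrite("pics/w1.png",c["frame"][:,:,::-1])
a=np.radians(11.7);x=[np.cos(a),np.sin(a),0];print(o["t"],o["position"],o["width"],c["intrinsics"].round(1).tolist())
print(rel(o,[.578,.001,.13],toolR(x,[0,0,1],1)))
# handle top from range (fisheye: range_z along axis)
z=c["range_z"];K=c["intrinsics"];v,u=np.mgrid[:480,:640];dx,dy=u-K[0,2],v-K[1,2];r=np.hypot(dx,dy);th=r/K[0,0]
s=np.tan(th)/np.maximum(r,1e-6);P=(np.stack([dx*s*z,dy*s*z,z],-1)-c["t"])@c["R"]
m=(z>0)&(th<1.3)&(P[...,2]>.036)&(P[...,2]<.055)&(np.linalg.norm(P[...,:2]-[.578,.001],axis=-1)<.05)
print(m.sum(),np.median(P[m][:,2]),cv2.minAreaRect(P[m][:,:2].astype(np.float32)*1000),np.argwhere(m).mean(0))
```

```text
2.7 [0.57790626 0.00078383 0.1300092 ] 0.7022854298146828 [[371.6, 0.0, 320.6], [0.0, 371.6, 235.1], [0.0, 0.0, 1.0]]
(array([ 0.0001, -0.0002,  0.    ]), array([-0.0005,  0.0014, -0.0004]))
3290 0.04437907097631176 ((576.8631591796875, 1.3205242156982422), (59.49932861328125, 22.063003540039062), 10.947628021240234) [247.67659574 319.47082067]
```

View pics/w1.png

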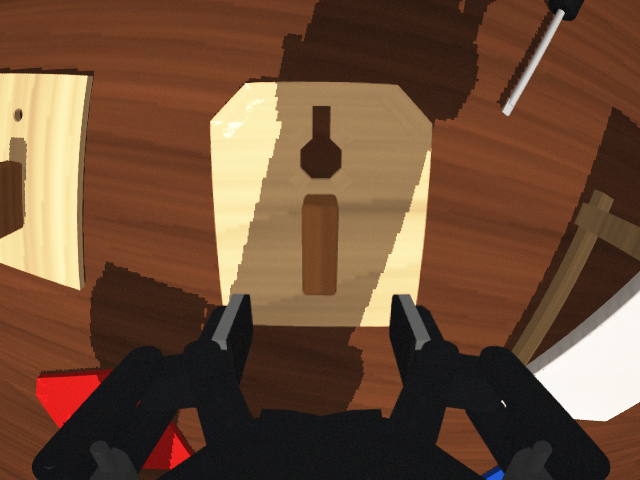

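The wrist view shows the keyhole plate centred under the jaws: handle at (320,245), octagon at (321,157), slot at (321,120). I descend and grip.

>>> {"api": "play_rows", "payload": {
  "offset": [
    [0,0,0.025],
    [0,0,0.03],
    [0,0,0.025],
    [0,0,0.015],
    [0,0,0.005],
    [0,0,0],
    [0,0,0],
    [0,0,0],
    [0,0,0],
    [0,0,0],
    [0,0,0],
    [0,0,0],
    [0,0,0]
  ],
  "dr": [
    [0,0,0],
    [0,0,0],
    [0,0,0],
    [0,0,0],
    [0,0,0],
    [0,0,0],
    [0,0,0],
    [0,0,0],
    [0,0,0],
    [0,0,0],
    [0,0,0],
    [0,0,0],
    [0,0,0]
  ],
  "hand": [70,70,70,70,70,70,10,10,10,10,10,10,10],
  "newtons": 70
}}

```text
t: 4.05
position: [0.5796, 0.0006, 0.032]
tool_rot: [[0.979, 0.202, 0.003], [0.202, -0.979, -0.0], [0.003, 0.001, -1.0]]
force: [-0.1, 0.6, 6.6]
width: 0.243
grip_force: 70.9
```

>>> {"api": "play_rows", "payload": {
  "offset": [
    [0,0,-0.01],
    [0,0,-0.03],
    [0,0,-0.04],
    [0,0,-0.04],
    [0,0,-0.04],
    [0,0,-0.04],
    [0,0,-0.02],
    [0,0,0],
    [0,0,0]
  ],
  "dr": [
    [0,0,0],
    [0,0,0],
    [0,0,0],
    [0,0,0],
    [0,0,0],
    [0,0,0],
    [0,0,0],
    [0,0,0],
    [0,0,0]
  ],
  "hand": [10,10,10,10,10,10,10,10,10]
}}

```text
t: 4.95
position: [0.5777, 0.0008, 0.2493]
tool_rot: [[0.979, 0.202, -0.001], [0.202, -0.979, 0.0], [-0.001, -0.0, -1.0]]
force: [0.1, -0.1, -2.4]
width: 0.242
grip_force: 69.9
```

```bash
cat >> h.py <<'E'
def wcloud(c):
    z=c["range_z"];K=c["intrinsics"];v,u=np.mgrid[:480,:640];dx,dy=u-K[0,2],v-K[1,2];r=np.hypot(dx,dy);th=r/K[0,0]
    s=np.tan(th)/np.maximum(r,1e-6);P=(np.stack([dx*s*z,dy*s*z,z],-1)-c["t"])@c["R"];return P,(z>0)&(th<1.3)
def frame(yaw,tilt=25):
    a,b=np.radians([yaw,tilt]);h=np.array([np.cos(a),np.sin(a),0]);k=np.array([0,0,1.])
    return np.stack([h*np.cos(b)+k*np.sin(b),np.cross(k,h),-h*np.sin(b)+k*np.cos(b)],1)
F=frame(-7.9);STUD=np.array([.605,-.306,.105])
E
cat > look.py <<'E'
from h import *
from plant import *
o=get_obs();c=read_camera("wrist");P,ok=wcloud(c);R=np.array(o["tool_rot"]);Q=(P-o["position"])@R
np.savez("wrist.npz",**c)
m=ok&(Q[...,2]>.012)&(Q[...,2]<.032)&(abs(Q[...,1])<.09)&(Q[...,0]>.033)&(Q[...,0]<.12)
p0,n=plane(Q[m]); 
for _ in range(3):
    m2=m&(abs((Q-p0)@n)<.003);p0,n=plane(Q[m2])
print("plate top plane in tool: z at origin",p0[2]+(n[0]*p0[0]+n[1]*p0[1])/n[2],"n",n.round(4),m2.sum())
# edges: side edges by y extent per x slice; hole centroid by missing points
mx=[];
for x in np.arange(.035,.075,.005):
    s=Q[m2&(abs(Q[...,0]-x)<.003)][:,1];mx.append((x,s.min(),s.max()))
mx=np.array(mx);print("mid-line y = a*x+b",np.polyfit(mx[:,0],mx[:,1:].mean(1),1).round(4),"width",np.ptp(mx[:,1:],axis=1).mean().round(4),"x max",Q[m2][:,0].max().round(4))
hole=ok&(Q[...,2]>.04)
# hole as seen by rays cast on the plate plane
K=c["intrinsics"];v,u=np.mgrid[:480,:640];dx,dy=u-K[0,2],v-K[1,2];r=np.hypot(dx,dy);th=r/K[0,0]
d=np.stack([dx/np.maximum(r,1e-6)*np.sin(th),dy/np.maximum(r,1e-6)*np.sin(th),np.cos(th)],-1)@c["R"]@R
og=R.T@(-c["R"].T@c["t"]-o["position"]);k=((p0-og)@n)/(d@n);X=og+d*k[...,None]
h=hole&(abs(X[...,1])<.025)&(X[...,0]>.03)&(X[...,0]<.098)
lab=cv2.connectedComponentsWithStats(h.astype(np.uint8));i=1+np.argmax(lab[2][1:,4]);h=lab[1]==i
for a,b in((.03,.073),(.073,.1)):
    g=h&(X[...,0]>a)&(X[...,0]<b)
    if g.sum():print("hole part",g.sum(),"x",X[g][:,0].min().round(4),X[g][:,0].max().round(4),"y",X[g][:,1].min().round(4),X[g][:,1].max().round(4))
E
python3 look.py;python3 - <<'E'
from h import *
from plant import *
o=get_obs();print(o["position"],o["width"],o["grip_force"])
for hgt in(.08,):
    print(rel(o,STUD+F@[-.053,0,.030+hgt],toolR(F[:,0],F[:,2],1)))
E
```

```text
plate top plane in tool: z at origin 0.023466249557264108 n [-0.0017 -0.0019  1.    ] 47843
mid-line y = a*x+b [0.0004 0.0003] width 0.1508 x max 0.1022
hole part 4030 x 0.038 0.0729 y -0.013 0.0134
hole part 897 x 0.0733 0.0854 y -0.0053 0.0059
[0.57708476 0.00087122 0.24790483] 0.24290042600754042 69.830242395401
(array([-0.1236,  0.2746,  0.0657]), array([-0.0751,  0.4358,  0.3361]))
```

Run:
```python
from h import *
from plant import *
o=get_obs()
p,r=rel(o,STUD+F@[-.051,0,.0315+.08],toolR(F[:,0],F[:,2],1));print(p,p/10,r,r/8)
```

```text
[-0.1225  0.275   0.0635] [-0.01225  0.0275   0.00635] [-0.0751  0.4358  0.3361] [-0.0093875  0.054475   0.0420125]
```

>>> {"api": "play_rows", "payload": {
  "offset": [
    [-0.0061,0.0137,0.0032],
    [-0.0122,0.0275,0.0063],
    [-0.0122,0.0275,0.0063],
    [-0.0122,0.0275,0.0063],
    [-0.0122,0.0275,0.0063],
    [-0.0122,0.0275,0.0063],
    [-0.0122,0.0275,0.0063],
    [-0.0122,0.0275,0.0063],
    [-0.0122,0.0275,0.0063],
    [-0.0122,0.0275,0.0063],
    [-0.0061,0.0138,0.0032],
    [0,0,0],
    [0,0,0],
    [0,0,0],
    [0,0,0],
    [0,0,0],
    [0,0,0],
    [0,0,0],
    [0,0,0],
    [0,0,0]
  ],
  "dr": [
    [0,0,0],
    [0,0,0],
    [0,0,0],
    [0,0,0],
    [0,0,0],
    [0,0,0],
    [0,0,0],
    [0,0,0],
    [0,0,0],
    [0,0,0],
    [0,0,0],
    [-0.0094,0.0545,0.042],
    [-0.0094,0.0545,0.042],
    [-0.0094,0.0545,0.042],
    [-0.0094,0.0545,0.042],
    [-0.0094,0.0545,0.042],
    [-0.0094,0.0545,0.042],
    [-0.0094,0.0545,0.042],
    [-0.0094,0.0545,0.042],
    [0,0,0]
  ],
  "hand": [10,10,10,10,10,10,10,10,10,10,10,10,10,10,10,10,10,10,10,10]
}}

```text
t: 7.0
position: [0.5125, -0.2922, 0.1845]
tool_rot: [[0.898, -0.138, 0.419], [-0.126, -0.99, -0.056], [0.423, -0.002, -0.906]]
force: [-1.2, -0.3, -3.1]
width: 0.242
grip_force: 69.8
```

```bash
python3 look.py
python3 - <<'E'
from h import *
from plant import *
o=get_obs();print(o["t"],o["position"]);print(rel(o,STUD+F@[-.051,0,.0315+.08],toolR(F[:,0],F[:,2],1)))
c=load("wrist");cv2.imwrite("pics/w2.png",c["frame"][:,:,::-1])
E
```

```text
plate top plane in tool: z at origin 0.02324235243277437 n [-0.0026 -0.0014  1.    ] 48143
mid-line y = a*x+b [0.0004 0.0006] width 0.1507 x max 0.1025
hole part 4003 x 0.0384 0.0729 y -0.0128 0.0137
hole part 924 x 0.0733 0.0858 y -0.0051 0.0061
7.05 [ 0.51309249 -0.29255854  0.18529951]
(array([-0.0008,  0.0007,  0.0005]), array([-0.0015, -0.0004,  0.0001]))
```

View pics/w2.png

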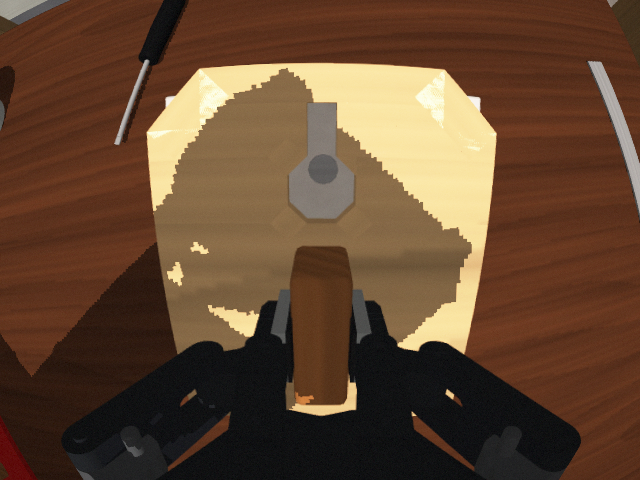

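The stud head shows through the octagon at (323,168); the octagon is centred near (321,187). I measure the stud in tool axes from this view.

```bash
cat > stud.py <<'E'
from h import *
from plant import *
import sys
o=get_obs();c=load("wrist") if len(sys.argv)<2 else read_camera("wrist");np.savez("wrist.npz",**c)
P,ok=wcloud(c);R=np.array(o["tool_rot"]);Q=(P-o["position"])@R
m=ok&(Q[...,2]>.033)&(abs(Q[...,1])<.03)&(Q[...,0]>.02)&(Q[...,0]<.12)
pan=np.median(Q[m][:,2]);
s=m&(Q[...,2]<pan-.012);print("panel z",pan,"head z",np.median(Q[s][:,2]) if s.any() else None,s.sum())
if s.any():
    q=Q[s];(cx,cy),r=cv2.minEnclosingCircle(q[:,:2].astype(np.float32)*1000);print("stud head in tool mm",cx,cy,"r",r,"mean",q[:,:2].mean(0)*1000,"px",np.argwhere(s).mean(0)[::-1])
p0,n=plane(Q[m&(abs(Q[...,2]-pan)<.004)]);print("panel normal in tool",n.round(4))
E
python3 stud.py
```

```text
panel z 0.11057700284467295 head z 0.0938395760630355 683
stud head in tool mm 48.024742126464844 1.2168506383895874 r 9.137743949890137 mean [48.41719728  1.18520473] px [322.61054173 168.58272328]
panel normal in tool [-7.0e-04  1.2e-03  1.0e+00]
```

>>> {"api": "play_rows", "payload": {
  "offset": [
    [-0.003,0.0007,0],
    [0,0,0.015],
    [0,0,0.02],
    [0,0,0.015],
    [0,0,0.005],
    [0,0,0],
    [0,0,0]
  ],
  "dr": [
    [0,0,0],
    [0,0,0],
    [0,0,0],
    [0,0,0],
    [0,0,0],
    [0,0,0],
    [0,0,0]
  ],
  "hand": [10,10,10,10,10,10,10]
}}

```text
t: 7.75
position: [0.5352, -0.2971, 0.1369]
tool_rot: [[0.896, -0.137, 0.423], [-0.124, -0.991, -0.059], [0.427, 0.001, -0.904]]
force: [0.6, -0.2, -1.4]
width: 0.244
grip_force: 69.8
```

```bash
python3 stud.py 1
python3 - <<'E'
from h import *
c=load("wrist");cv2.imwrite("pics/w3.png",cv2.resize(c["frame"][60:260,220:420],(600,600),interpolation=2)[:,:,::-1])
E
```

```text
panel z 0.05737149400648534 head z 0.0406345222985411 1168
stud head in tool mm 47.9608039855957 -0.3335106074810028 r 9.11392593383789 mean [48.28752341 -0.35235839] px [319.15582192 186.91181507]
panel normal in tool [-0.0047 -0.0013  1.    ]
```

View pics/w3.png

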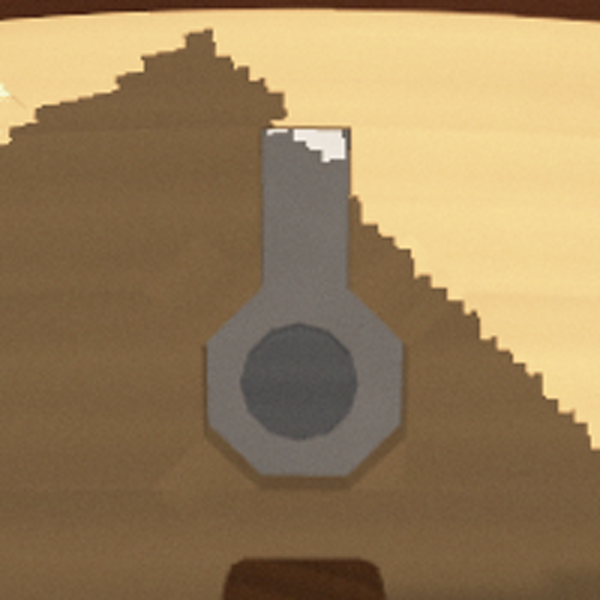

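>>> {"api": "play_rows", "payload": {
  "offset": [
    [-0.003,-0.0007,0],
    [0,0,0],
    [0,0,0.005],
    [0,0,0.005],
    [0,0,0.005],
    [0,0,0.004],
    [0,0,0.003],
    [0,0,0],
    [0,0,0]
  ],
  "dr": [
    [0,0,0],
    [0,0,0],
    [0,0,0],
    [0,0,0],
    [0,0,0],
    [0,0,0],
    [0,0,0],
    [0,0,0],
    [0,0,0]
  ],
  "hand": [10,10,10,10,10,10,10,10,10]
}}

```text
t: 8.7
position: [0.5416, -0.297, 0.1149]
tool_rot: [[0.896, -0.137, 0.422], [-0.124, -0.991, -0.058], [0.426, -0.0, -0.905]]
force: [0.2, -0.1, -2.0]
width: 0.243
grip_force: 69.8
```

```bash
cat > st2.py <<'E'
from h import *
from plant import *
o=get_obs();c=read_camera("wrist");P,ok=wcloud(c);R=np.array(o["tool_rot"]);Q=(P-o["position"])@R
g=ok&(abs(Q[...,1])<.013)&(Q[...,0]>.03)&(Q[...,0]<.09)
print("z percentiles in keyhole",np.percentile(Q[g][:,2],[2,10,50,90,98]).round(4),"force tool",(R.T@o["force"]).round(2),o["t"])
pan=ok&(Q[...,2]<.06)&(Q[...,2]>.0285)&g;print("panel z",np.median(Q[pan][:,2]) if pan.any() else None)
f=Q[g&pan];print("open x",np.percentile(f[:,0],[1,99]).round(4))
cv2.imwrite("pics/w%d.png"%int(o["t"]*100),cv2.resize(c["frame"][60:260,220:420],(500,500),interpolation=2)[:,:,::-1]);np.savez("wrist.npz",**c)
E
python3 st2.py; ls pics
```

```text
z percentiles in keyhole [0.0172 0.0181 0.0238 0.0353 0.0359] force tool [-0.62  0.08  1.9 ] 8.7
panel z 0.034908913556580795
open x [0.0356 0.0858]
crop.png
scene.png
top.png
w1.png
w2.png
w3.png
w869.png
```

>>> {"api": "play_rows", "payload": {
  "offset": [
    [0,0,0.002],
    [0,0,0.0015],
    [0,0,0.001],
    [0,0,0]
  ],
  "dr": [
    [0,0,0],
    [0,0,0],
    [0,0,0],
    [0,0,0]
  ],
  "hand": [10,10,10,10]
}}

```text
t: 9.15
position: [0.5433, -0.2973, 0.1118]
tool_rot: [[0.897, -0.137, 0.421], [-0.124, -0.991, -0.058], [0.425, -0.0, -0.905]]
force: [-8.5, 3.6, 5.3]
width: 0.251
grip_force: 71.3
```

```bash
python3 st2.py; ls pics
```

```text
z percentiles in keyhole [0.0137 0.0145 0.0238 0.0317 0.0324] force tool [-5.81 -2.39 -8.6 ] 9.15
panel z 0.031348578736437656
open x [0.0362 0.0857]
crop.png
scene.png
top.png
w1.png
w2.png
w3.png
w869.png
w915.png
```

View pics/w915.png

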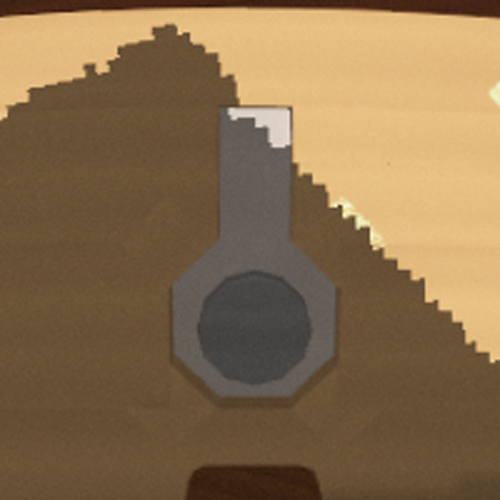

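The head stands through the octagon, centred on the slot line (254 against 255 px). I slide down the slope.

>>> {"api": "play_rows", "payload": {
  "offset": [
    [0,0,-0.0007],
    [-0.003,0,0],
    [-0.003,0,0],
    [-0.003,0,0],
    [-0.003,0,0],
    [-0.003,0,0],
    [-0.003,0,0],
    [-0.003,0,0],
    [-0.003,0,0],
    [-0.002,0,0],
    [0,0,0],
    [0,0,0]
  ],
  "dr": [
    [0,0,0],
    [0,0,0],
    [0,0,0],
    [0,0,0],
    [0,0,0],
    [0,0,0],
    [0,0,0],
    [0,0,0],
    [0,0,0],
    [0,0,0],
    [0,0,0],
    [0,0,0]
  ],
  "hand": [10,10,10,10,10,10,10,10,10,10,10,10]
}}

```text
t: 10.4
position: [0.5198, -0.2942, 0.1007]
tool_rot: [[0.896, -0.137, 0.422], [-0.124, -0.991, -0.059], [0.426, 0.0, -0.905]]
force: [-2.8, 0.3, 6.0]
width: 0.241
grip_force: 70.9
```

```bash
python3 st2.py
python3 - <<'E'
from plant import *; from h import *
o=get_obs();print((F.T@(o["position"]-STUD)*1000).round(1))
E
```

```text
z percentiles in keyhole [0.0137 0.0146 0.024  0.0318 0.0324] force tool [-0.04  0.07 -6.59] 10.4
panel z 0.03136284222462908
open x [0.0361 0.0678]
[-79.7   0.   32.5]
```

>>> {"api": "play_rows", "payload": {
  "offset": [
    [-0.002,0,0],
    [-0.002,0,0],
    [-0.001,0,0],
    [-0.001,0,0],
    [0,0,0]
  ],
  "dr": [
    [0,0,0],
    [0,0,0],
    [0,0,0],
    [0,0,0],
    [0,0,0]
  ],
  "hand": [10,10,10,10,10]
}}

```text
t: 10.95
position: [0.5152, -0.2936, 0.0986]
tool_rot: [[0.895, -0.138, 0.424], [-0.124, -0.99, -0.06], [0.428, 0.001, -0.904]]
force: [4.6, -0.3, 3.0]
width: 0.246
grip_force: 70.2
```

```bash
cat >> st2.py <<'E'
h=ok&(Q[...,2]<.0165)&(Q[...,2]>.011)&(abs(Q[...,1])<.013)&(Q[...,0]>.04)&(Q[...,0]<.11)
if h.any(): print("head centre in tool",cv2.minEnclosingCircle(Q[h][:,:2].astype(np.float32)*1000),"TCP rel stud mm",(F.T@(o["position"]-STUD)*1000).round(1))
E
python3 st2.py
```

```text
z percentiles in keyhole [0.0139 0.0148 0.0244 0.032  0.0326] force tool [ 5.46 -0.3  -0.71] 10.95
panel z 0.031512411268506645
open x [0.0362 0.0733]
head centre in tool ((82.5457534790039, 0.48077601194381714), 8.905458450317383) TCP rel stud mm [-84.8  -0.   32.5]
```

>>> {"api": "play_rows", "payload": {
  "offset": [
    [-0.001,0,0],
    [-0.0007,0,0],
    [0,0,0],
    [0,0,0]
  ],
  "dr": [
    [0,0,0],
    [0,0,0],
    [0,0,0],
    [0,0,0]
  ],
  "hand": [10,10,10,10]
}}

```text
t: 11.4
position: [0.515, -0.2935, 0.0986]
tool_rot: [[0.894, -0.138, 0.427], [-0.124, -0.99, -0.06], [0.431, 0.001, -0.902]]
force: [13.9, -2.1, -0.3]
width: 0.244
grip_force: 69.1
```

```bash
python3 st2.py
```

```text
z percentiles in keyhole [0.0143 0.0152 0.0245 0.0322 0.0328] force tool [12.56  0.18  6.34] 11.4
panel z 0.03172249801279177
open x [0.0361 0.0733]
head centre in tool ((82.91412353515625, 0.5238674283027649), 8.873952865600586) TCP rel stud mm [-85.   -0.   32.6]
```

Force rises while the position stands still, so the stud is at the slot's closed end. I relax, release and back off along the normal.

>>> {"api": "play_rows", "payload": {
  "offset": [
    [0.001,0,0.0005],
    [0,0,0],
    [0,0,0],
    [0,0,0],
    [0,0,0],
    [0,0,0],
    [0,0,-0.005],
    [0,0,-0.01],
    [0,0,-0.02],
    [0,0,-0.03],
    [0,0,-0.035],
    [0,0,-0.03],
    [0,0,-0.01],
    [0,0,0],
    [0,0,0]
  ],
  "dr": [
    [0,0,0],
    [0,0,0],
    [0,0,0],
    [0,0,0],
    [0,0,0],
    [0,0,0],
    [0,0,0],
    [0,0,0],
    [0,0,0],
    [0,0,0],
    [0,0,0],
    [0,0,0],
    [0,0,0],
    [0,0,0],
    [0,0,0]
  ],
  "hand": [10,10,35,60,60,60,60,60,60,60,60,60,60,60,60]
}}

```text
t: 12.95
position: [0.4547, -0.2847, 0.2227]
tool_rot: [[0.896, -0.137, 0.421], [-0.125, -0.991, -0.058], [0.425, -0.001, -0.905]]
force: [-0.5, 0.3, -0.3]
width: 0.599
grip_force: 0.0
```

Run:
```python
from h import *
from plant import *
o=get_obs();c=read_camera("wrist");P,ok=wcloud(c);Q=(P-STUD)@F
s=read_camera("scene");cv2.imwrite("pics/fin.png",np.hstack([cv2.resize(c["frame"][40:440,120:520],(400,400)),cv2.resize(s["frame"][180:330,70:270],(400,300))[:, :] if 0 else cv2.resize(s["frame"][170:330,80:240],(400,400))])[:,:,::-1])
m=ok&(Q[...,2]>.035)&(Q[...,2]<.055)&(abs(Q[...,1])<.05)&(abs(Q[...,0]+.085)<.06)
print(o["t"],o["force"],o["position"]);print("handle in panel axes mm",cv2.minAreaRect(Q[m][:,:2].astype(np.float32)*1000),np.median(Q[m][:,2]))
t=ok&(Q[...,2]>.003)&(Q[...,2]<.014)&(abs(Q[...,1])<.09)&(Q[...,0]<.03)&(Q[...,0]>-.17)
print("plate top z",np.median(Q[t][:,2]),plane(Q[t])[1].round(4),"max x",Q[t][:,0].max())
h=ok&(Q[...,2]>.0145)&(Q[...,2]<.022)&(np.hypot(Q[...,0],Q[...,1])<.02);print("head",cv2.minEnclosingCircle(Q[h][:,:2].astype(np.float32)*1000) if h.any() else 0)
```

```text
12.95 [-0.50031094  0.32634904 -0.3360429 ] [ 0.45472657 -0.28471291  0.22266579]
handle in panel axes mm ((-86.84907531738281, -0.5689182281494141), (21.60360336303711, 59.1508674621582), 89.23688507080078) 0.045712305438625846
plate top z 0.010007626869783005 [-7.2e-03 -4.0e-04  1.0e+00] max x 0.029985947231702413
head ((-2.0946125984191895, -0.2987234592437744), 9.018898963928223)
```

View pics/fin.png

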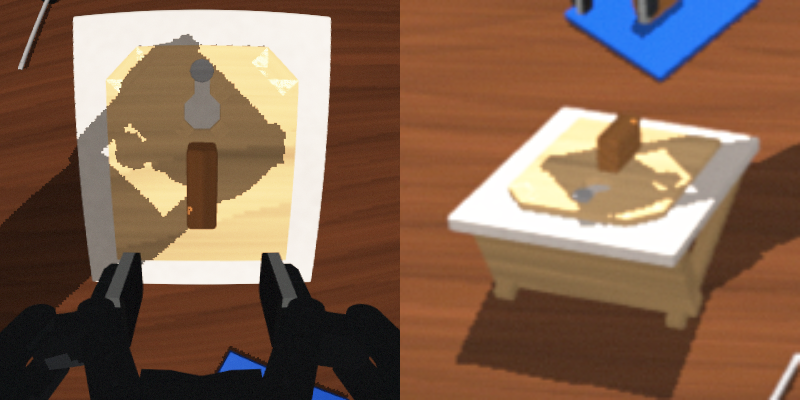

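The plate hangs flat. Handle centre to stud head is 84.8 mm (85 expected), the yaw error is about 0.8°, and the gripper is clear.

```bash
python3 -c "
from plant import hand_in
print(hand_in())"
```

```text
the job is handed in; nothing more can be done
None
```

The keyhole plate hangs flat and straight (within about 1°) on the stud, at the closed end of the slot. The gripper is clear, nothing else was moved, and the job was handed in at about 13 s.

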